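# Push the stuck cleaning plug out of the filling tube

## Robot

A 7-joint arm with a two-finger parallel gripper is mounted at the origin on a cart in front of the work surface, level with it; the furniture and walls round the work are solid. World frame = base frame: x ahead of the robot, y to its left, z up, the work surface at z = 0. Lengths are in m, angles in rad, forces in N, time in s.
With the tool pointing down it reaches from about 0.425 to 0.925 m from the base axis. Payload 6.8 kg.
Tool frame: the origin (TCP) lies between the finger pads; the fingertips stand 25 mm ahead of it and the grasp point (between the pads) lies 6 mm ahead of it; z points along the fingers, y is the line along which they close (so a half turn about z gives the same grasp; the last joint's range is limited). The gripper opens to 85 mm and grips with 20 to 120 N. Pads are 22 mm wide; open, the fingers measure 114 mm over their backs; the gripper's body (76 mm by 85 mm) begins 54 mm behind the grasp point. The pads swing forward as they close: fully open they stand 13 mm farther back than shut.
Start: joints at [-0.108, 0.477, 0.022, 1.555, -0.011, 1.109, -0.083], TCP at [0.675, 0, 0.256] pointing down, gripper open.
Joint ranges: [-2.96, 2.96], [-0.34, 2.1], [-1.41, 1.46], [0.24, 2.44], [-1.37, 4.51], [0.17, 1.92], [-2.96, 2.96]. Speed limits (rad/s): [2.39, 2.39, 3.14, 3.14, 3.14, 3.14, 3.14].

## Interface

Orientations are given as a rotation vector (axis times angle).
In Python, from station import * gives the robot as it stands.
- The arm moves only by the tool arm_command, never from a script. Its argument "commands" is a list of rows, each a list of 7 numbers: the finger opening in m, from 0 to 0.0854, then the shift along the tool's x, y, z in m, then the turn, a rotation vector about the tool's x, y, z in degrees. A call has 1 to 20 rows; each row is the pose to reach, as a shift and turn from the pose commanded when the call began, along the tool's axes at that moment; what a row does not reach only later rows make up. A row lasts 1/8 s, in which the tool goes at most 62.5 mm and 10.7 degrees, less where a joint would pass 70% of its speed; a pose out of reach is approached as far as the arm can. A call with a gripper value outside its range is refused whole. The fingers move at their own pace and stop on an object; "grip_force" is the grip in N (left out, the last holds). Time passes only in rows, so rows that repeat a pose let the fingers close. It gives the time, the measured TCP pose, the force, the opening and the grip force at its end, in the units of the state.
- state(): the state, without advancing time (a new reading comes with each control period).
- camera(name): name is "scene" or "side" or "wrist"; returns the picture (384x512x3 uint8, red, green, blue); there is no depth.
- get_calibration(name): a dict with "fx", "fy", "cx", "cy" (pixels), "R" (3x3) and "t" (3): a world point X has camera coordinates R X + t. Camera axes: x right, y down, z forward; pixel columns grow to the right and rows downward; lengths in m; the calibration is good to about 2 mm. A picture is of the moment at which its call begins: read the wrist's pose just before it. get_calibration takes no time and is no camera call; for the wrist camera it gives the pose at the moment of the call.
- close_job(): hands the job in; it is judged then, once.
The state is a dict: "clock": time; "joint_pos": joint angles; "qd": joint speeds; "joint_torque": joint torques, N m; "ee_pos": TCP position; "tool_rot": TCP orientation; "contact_force": force on the tool from outside, world axes, zero at the start; "ft_torque": the same for the moment, N m; "grip_width": opening from 0.0 (shut) to 1.0 (fully open); "grip_force": force on a finger pad.
Only numpy, scipy, OpenCV 4.12 (cv2) and the standard library are available. Lean on these libraries where they do the work, as an engineer would, in place of code of your own. Each camera call takes 0.05 s, during which the arm holds its last target. There are 200 camera calls.

## Task

The nylon cleaning plug is stuck in the upright steel filling tube on the cleaning stand. Take the push rod from its holder, feel its way down the crooked funnel on top without forcing it against the funnel or the tube, and push the plug gently and steadily through until it drops out of the bottom onto the stand's tray; then put the rod back upright, all the way down in its holder. Leave the bell and the tape where they are.

Things in the scene. Friction and masses are not known exactly. Their poses are not given: they have to be found in the camera images.
- stand: Fixed steel cleaning stand: 110 x 110 mm drip tray, rim 18 mm high, tray floor 3 mm above the worktop; two posts at +-47 mm along its y carry a bridge (60 mm wide along x, top at 70 mm) in which the filling tube is clamped upright, centred over the tray. Origin: middle of the tray at worktop height; x, y along the tray's sides, z up.
- tube_outlet (a point): Middle of the filling tube's open lower end, 44 mm above the worktop, z up. Straight vertical bore of 36 mm diameter from 44 to 92 mm. On one side (stand's +x) a sprung catch, 52 to 66 mm up, presses on the plug with about 8 N; with no plug beside it, it sticks out 2.5 mm into the bore.
- tube_top (a point): Middle of the tube's upper end, 92 mm up. A steel funnel is jammed on it OFF-CENTRE: the funnel's vertical axis stands about 8 mm to one side of the tube's axis, on a different side each time, shown by no listed pose: see or feel it. It sits tight.
- funnel_rim (a point): Point on the TUBE's axis at the height of the funnel's rim, 116 mm (not the funnel's middle, see tube_top). The funnel is a smooth cone from 46 mm diameter at the rim to 16 mm at 100 mm, then a 16 mm straight neck down to 92 mm. A rod coming down off its axis meets the slope and is pushed sideways towards its axis.
- plug: Stuck plug: white nylon cylinder, 34 mm diameter, 24 mm long, about 30 g, in the tube's bore below the funnel. Origin: its centre, 67 to 74 mm up at the start; z: its axis. Sliding it down takes about 3 to 10 N. With its upper end pushed to about 55 mm above the worktop it falls onto the tray, at 48 mm it surely has.
- rod_handle (a point): Centre of the push rod's handle, half-way up it: round, 22 mm diameter, 45 mm high (22.5 mm above and below this point). The rod is one piece of white nylon, about 100 g, upright in its holder at the start. z: along the rod, up.
- push_rod: The push rod; origin: middle of its flat lower end (tip), 127.5 mm below rod_handle. Plain shaft of 12 mm diameter and 100 mm length above it, then a collar of 30 mm diameter, 5 mm high, then the handle. z: up along the rod.
- rod_holder: Fixed white holder block, 64 x 64 x 50 mm, with a vertical hole in the middle of its top: 17 mm diameter, 44 mm deep (floor of the hole 6 mm above the worktop), 3 mm chamfer at the mouth. Origin: middle of its underside, z up.
- order_bell: Loose steel call bell with a black foot, 84 mm diameter, 56 mm high, a bystander; origin under its centre.
- tape_1: Loose roll of tape lying flat, 96 mm diameter, 25 mm high, a bystander; origin under its centre.
Not all that is in view belongs to the job. There is more than one size of the push_rod; the job needs the smallest.

How it is judged:
On the way, in this order (a step that is already met when the one before it is completed fails the run):
1. the rod is lifted out of its holder (height (world z) of push_rod above 0.055 m), for 0.1 s.
2. the rod's tip is down in the funnel's neck or the tube and presses on the plug (height (world z) of push_rod below 0.096 m and horizontal distance between push_rod and stand below 0.014 m and contact force between push_rod and plug above 1.5 N), for 0.05 s.
3. the plug is out of the tube's bottom and on the stand's tray while the rod is still in the tube (x of plug in the frame of stand between -0.052 and 0.052 m and y of plug in the frame of stand between -0.052 and 0.052 m and height (world z) of plug below 0.026 m and height (world z) of push_rod below 0.096 m and horizontal distance between push_rod and stand below 0.014 m), for 0.05 s.
At the end, for the whole second after the job is handed in: The plug lies at rest on the stand's tray (its centre within the tray's rim, below 26 mm), and the released rod stands at rest in its holder, within 0.12 rad of upright, its tip within 6 mm of the hole's axis and no more than 10 mm above the worktop (the hole's floor is at 6 mm) (x of plug in the frame of stand between -0.052 and 0.052 m and y of plug in the frame of stand between -0.052 and 0.052 m and height (world z) of plug below 0.026 m and horizontal distance between push_rod and rod_holder below 0.006 m and height (world z) of push_rod below 0.01 m and angle between push_rod's own z axis and vertical below 0.12 rad and linear speed of each of plug, push_rod below 0.02 m/s); the robot touches nothing.
It fails at once if the rod presses on the funnel, the tube or the stand with more than 15 N (contact force between push_rod and stand above 15 N).
It fails at once if the rod presses on the plug with more than 25 N (contact force between push_rod and plug above 25 N).
It fails at once if the bell is shifted by more than 30 mm (distance of order_bell from where it was at the start of the episode above 0.03 m).
It fails at once if the tape is shifted by more than 30 mm (distance of tape_1 from where it was at the start of the episode above 0.03 m).
It also fails if it takes over 72 s, if anything falls off the work surface, if the arm or the gripper's body presses on something with over 40 N, if the wrist force passes 120 N, or if a joint passes its speed limit or range.

## Working session

There is one attempt and no reset: what is moved stays moved. The work goes in short steps, Python scripts to look and compute and a tool call to move; the robot and the scene stay as the last step left them, time stands still between calls to the robot, and variables do not carry over. Pictures are saved under pics/ and viewed, at most 10 in all, crops included, and the job is handed in when it is done.

Besides the shell and the picture viewer there is one more tool, called after "Emit:" as name(argument=value, ...) on one line, values as JSON. arm_command: Moves the arm, as the interface text tells. Its arguments: {"type":"object","properties":{"commands":{"type":"array","items":{"type":"array","items":{"type":"number"}}},"grip_force":{"type":"number"}},"required":["commands"]}

```bash
ls; mkdir -p pics
python3 - <<'E'
from station import *
import cv2,numpy as np
s=state();print(s)
for n in ("scene","side"):
    im=camera(n);cv2.imwrite(f"pics/{n}0.png",im[...,::-1]);c=get_calibration(n);print(n,c)
E
```

```text
pics
{'clock': 0.0, 'joint_pos': array([-0.10807067,  0.47779659,  0.02234827,  1.55646638, -0.01147705,
        1.10930948, -0.08311139]), 'qd': array([-0.00093949,  0.00015453,  0.00135965, -0.00091685, -0.00018166,
        0.00226944, -0.00054784]), 'joint_torque': array([-5.45967814e-04, -5.96443820e+01,  1.60769675e+00, -2.81194621e+01,
        1.24063640e-02,  9.39900521e-03,  2.20753498e-05]), 'ee_pos': array([ 6.74443090e-01, -4.37539290e-05,  2.55321905e-01]), 'tool_rot': array([-2.22061836, -2.22058143,  0.00222799]), 'contact_force': array([-0.37108835,  0.1204442 , -0.28933657]), 'ft_torque': array([-0.06058648,  0.03476807, -0.01041126]), 'grip_force': 0.0, 'grip_width': 1.0001119662371374}
scene {'fx': 489.9736647783455, 'fy': 489.9736647783455, 'cx': 249.1718758350107, 'cy': 184.01984165694807, 'R': array([[ 0.60681814, -0.79474815, -0.01212926],
       [-0.56585324, -0.42123154, -0.70878353],
       [ 0.55819518,  0.43696609, -0.70532176]]), 't': array([-0.44037299,  0.30567022,  0.71388047])}
side {'fx': 450.2141836584743, 'fy': 450.2141836584743, 'cx': 257.8217511081204, 'cy': 191.51400123489248, 'R': array([[ 0.96114203, -0.2758343 ,  0.01101935],
       [-0.15048977, -0.55700901, -0.8167581 ],
       [ 0.23142778,  0.78336224, -0.57687501]]), 't': array([-0.52874958,  0.07501615,  0.96806303])}
```

View pics/scene0.png

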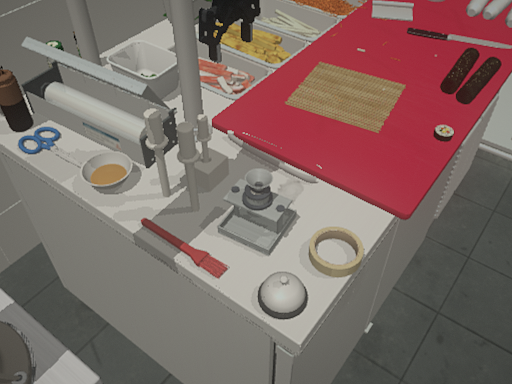

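View pics/side0.png

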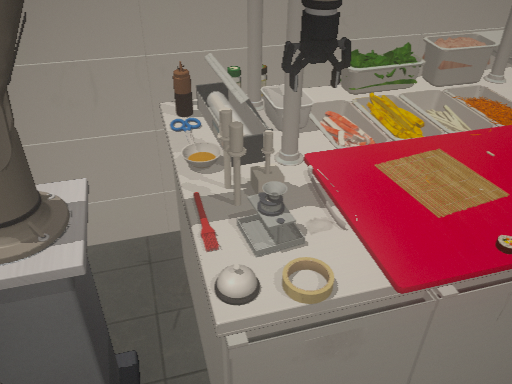

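The scene picture shows three rod-like candidates, with handles at (155,120), (187,130) and (204,127). The last is the short one, standing in a white block at (208,168). The stand with its funnel is at (258,200), the bell at (282,293) and the tape at (336,251). A close crop will confirm the choice.

Run:
```python
import cv2,numpy as np
a=cv2.imread("pics/scene0.png")[100:255,135:305];b=cv2.imread("pics/side0.png")[100:255,195:345]
a=cv2.resize(a,None,fx=2.5,fy=3.5,interpolation=2) if 0 else cv2.resize(a,(425,388),interpolation=2)
b=cv2.resize(b,(375,388),interpolation=2)
cv2.imwrite("pics/crop1.png",np.hstack([a,b]))
```

```text
(no output)
```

View pics/crop1.png

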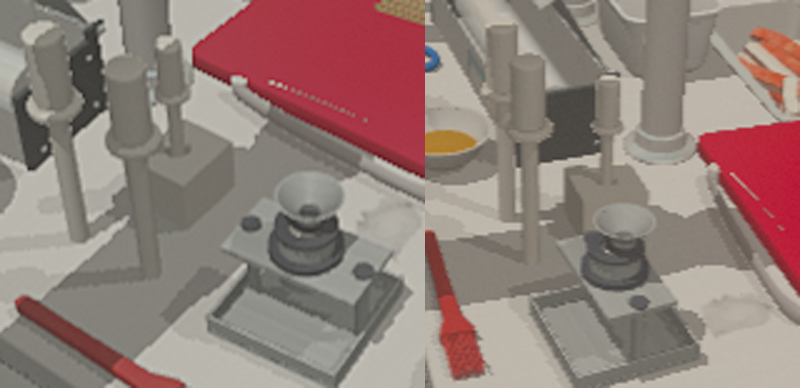

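The crop confirms it. The smallest rod, top centre at scene (202,118) and side (268,132), stands in the white block. The two bigger ones stand free in front of it. The funnel rim is at scene (259,179) and side (275,188), and the bridge screws are visible on both sides of the tube.

```bash
cat > h.py <<'E'
from station import *
import cv2,numpy as np
def ray(c,p):
    d=c["R"].T@np.array([(p[0]-c["cx"])/c["fx"],(p[1]-c["cy"])/c["fy"],1.]);return -c["R"].T@c["t"],d
def onz(c,p,z):
    o,d=ray(c,p);return o+d*(z-o[2])/d[2]
def tri(c1,p1,c2,p2):
    A=[];b=[]
    for c,p in((c1,p1),(c2,p2)):
        o,d=ray(c,p);d/=np.linalg.norm(d);M=np.eye(3)-np.outer(d,d);A.append(M);b.append(M@o)
    return np.linalg.lstsq(np.vstack(A),np.hstack(b),rcond=None)[0]
def proj(c,X):
    q=c["R"]@np.asarray(X,float)+c["t"];return np.array([c["fx"]*q[0]/q[2]+c["cx"],c["fy"]*q[1]/q[2]+c["cy"]])
E
python3 - <<'E'
from h import *
np.set_printoptions(precision=4,suppress=True)
a=get_calibration("scene");b=get_calibration("side")
def r(n,p,q,z):print(n,tri(a,p,b,q),onz(a,p,z),onz(b,q,z))
r("rodtop",(202.5,118),(268.2,132),.156)
r("tallA bottom",(166.6,195),(228,187),0)
r("tallB bottom",(194,210),(237.4,205),0)
r("tallA top",(151.5,112),(225.5,112),.2)
r("tallB top",(187,126),(236.5,125),.2)
r("rim",(259,178.8),(275,188),.116)
r("screw1",(280.2,208.4),(281,220.8),.072)
r("screw2",(235.4,189.6),(265,196),.072)
w=get_calibration("wrist");print(w, -w["R"].T@w["t"])
E
```

```text
rodtop [ 0.569  -0.0123  0.1576] [ 0.5711 -0.0104  0.156 ] [ 0.5695 -0.0101  0.156 ]
tallA bottom [0.4816 0.0242 0.0004] [0.4823 0.0249 0.    ] [0.4814 0.0244 0.    ]
tallB bottom [ 0.4886 -0.0431 -0.0068] [ 0.485  -0.0472  0.    ] [ 0.486  -0.0525  0.    ]
tallA top [0.4837 0.0268 0.2012] [0.4892 0.032  0.2   ] [0.481  0.0228 0.2   ]
tallB top [ 0.4881 -0.0539  0.2072] [ 0.497  -0.0451  0.2   ] [ 0.4894 -0.0437  0.2   ]
rim [ 0.5359 -0.1683  0.1164] [ 0.5362 -0.1681  0.116 ] [ 0.5361 -0.1677  0.116 ]
screw1 [ 0.5349 -0.2159  0.0708] [ 0.5346 -0.2161  0.072 ] [ 0.5339 -0.2178  0.072 ]
screw2 [ 0.5319 -0.1165  0.0614] [ 0.5237 -0.1234  0.072 ] [ 0.5276 -0.1304  0.072 ]
{'fx': 312.46924325717464, 'fy': 312.46924325717464, 'cx': 250.9752312936743, 'cy': 197.73881424331015, 'R': array([[ 1.    ,  0.0004, -0.0014],
       [ 0.0007, -0.9557,  0.2945],
       [-0.0012, -0.2945, -0.9557]]), 't': array([-0.6736, -0.0394,  0.3791])} [0.674  0.0742 0.3729]
```

Emit:
arm_command(commands=[[0.085,0,-0.05,0,0,0,10],[0.085,-0.011,-0.104,0,0,0,20],[0.085,-0.011,-0.104,0,0,0,30],[0.085,-0.011,-0.104,0,0,0,40],[0.085,-0.011,-0.104,0,0,0,50],[0.085,-0.011,-0.104,0,0,0,60],[0.085,-0.011,-0.104,0,0,0,70],[0.085,-0.011,-0.104,0,0,0,80],[0.085,-0.011,-0.104,0,0,0,90],[0.085,-0.011,-0.104,0,0,0,90],[0.085,-0.011,-0.104,0,0,0,90]])

```text
clock: 1.48
ee_pos: [0.5709, -0.0109, 0.2561]
tool_rot: [3.142, 0.005, -0.001]
contact_force: [-0.7, 0.6, 0.3]
grip_width: 0.996
grip_force: 0.0
```

Run:
```python
from h import *
np.set_printoptions(precision=4,suppress=True)
s=state();print(s["ee_pos"],s["tool_rot"],s["joint_pos"],s["contact_force"],s["clock"])
w=get_calibration("wrist");im=camera("wrist");cv2.imwrite("pics/w1.png",im[...,::-1])
np.save("w1.npy",w,allow_pickle=True)
for X in((.570,-.011,.156),(.536,-.168,.116),(.57,-.011,.05)):print(X,proj(w,X))
```

```text
[ 0.5709 -0.0109  0.2561] [ 3.1415  0.0055 -0.0006] [-0.3359  0.3121  0.306   1.8262 -0.1087  1.0199 -1.554 ] [-0.7021  0.5764  0.335 ] 1.475
(0.57, -0.011, 0.156) [249.8209 208.548 ]
(0.536, -0.168, 0.116) [426.0128 230.546 ]
(0.57, -0.011, 0.05) [250.2117 175.7824]
```

View pics/w1.png

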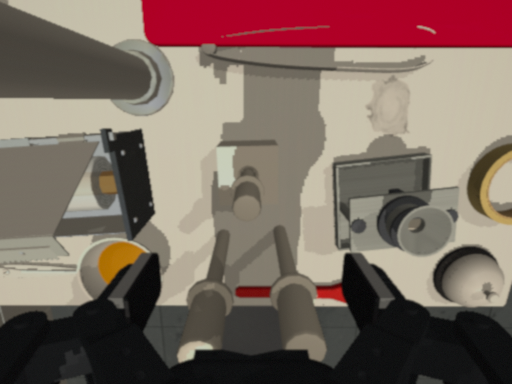

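The wrist view has the small rod's top at (246,206) in its block, with the big rods at (220,340) and (300,340) behind it. The funnel rim is at about (421,230) and the bridge screws at (357,226) and (451,213). Next I'll locate these precisely.

Run:
```python
from h import *
np.set_printoptions(precision=4,suppress=True)
w=np.load("w1.npy",allow_pickle=True).item()
for n,p,z in(("rodtop",(246,206),.156),("holder TL",(217,141),.05),("holder TR",(278,141),.05),("s1",(357,226),.071),("s2",(451,213),.071),("rim",(421,230),.116),("flange",(402,217),.08)):print(n,onz(w,p,z))
im=cv2.imread("pics/w1.png")
a=cv2.resize(im[130:240,200:300],(400,440),interpolation=2);b=cv2.resize(im[150:260,330:430+35],(400,440)) if 0 else cv2.resize(im[175:275,350:450],(400,440),interpolation=2)
b=cv2.resize(im[175:275,350:460],(440,400),interpolation=2)
b=cv2.copyMakeBorder(b,0,40,0,0,0)[:, :400]
cv2.imwrite("pics/crop2.png",np.hstack([a,b]))
```

```text
rodtop [ 0.572  -0.0082  0.156 ]
holder TL [0.6064 0.0232 0.05  ]
holder TR [ 0.6067 -0.0394  0.05  ]
s1 [ 0.5217 -0.1225  0.071 ]
s2 [ 0.5365 -0.2177  0.071 ]
rim [ 0.5365 -0.1634  0.116 ]
flange [ 0.5353 -0.1633  0.08  ]
```

View pics/crop2.png

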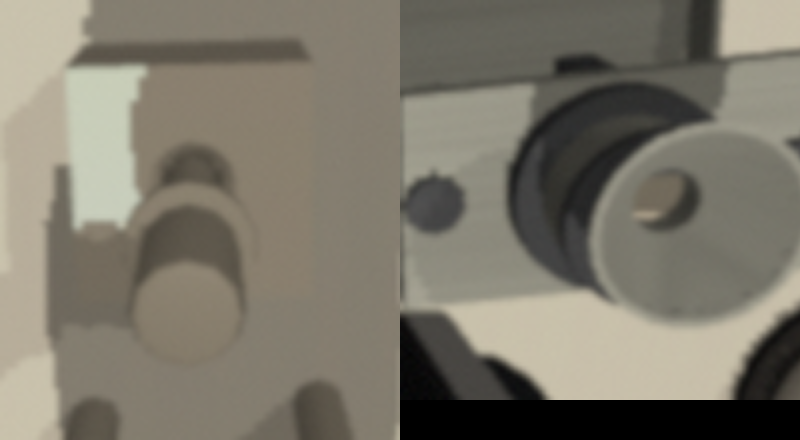

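Run:
```python
from h import *
np.set_printoptions(precision=4,suppress=True)
w=np.load("w1.npy",allow_pickle=True).item()
for n,p,z in(("rodtop",(247,208),.156),("holder",(247.5,175.4),.05),("rimL",(397,231),.116),("rimR",(450.5,231),.116),("rimU",(424,205.7),.116),("rimD",(424,256),.116),("neck",(416.2,225),.1),("neckbottom",(413,224),.092)):print(n,onz(w,p,z))
g=cv2.cvtColor(cv2.imread("pics/w1.png"),cv2.COLOR_BGR2GRAY);print(g[231,440:460])
```

```text
rodtop [ 0.5704 -0.0089  0.156 ]
holder [ 0.5704 -0.0081  0.05  ]
rimL [ 0.5355 -0.1422  0.116 ]
rimR [ 0.5356 -0.1899  0.116 ]
rimU [ 0.5593 -0.1623  0.116 ]
rimD [ 0.5108 -0.1704  0.116 ]
neck [ 0.5348 -0.1675  0.1   ]
neckbottom [ 0.5326 -0.1688  0.092 ]
[117 117 117 117 117 116 116 116 115 115 120 135 148 151 155 168 183 190
 191 192]
```

Emit:
arm_command(commands=[[0.085,0,-0.001,0.02,0,0,0],[0.085,0,-0.001,0.04,0,0,0],[0.07,0,-0.001,0.06,0,0,0],[0.07,0,-0.001,0.08,0,0,0],[0.06,0,-0.001,0.095,0,0,0],[0.06,0,-0.001,0.107,0,0,0],[0.06,0,-0.001,0.113,0,0,0],[0.06,0,-0.001,0.113,0,0,0],[0.04,0,-0.001,0.113,0,0,0],[0.03,0,-0.001,0.113,0,0,0],[0.015,0,-0.001,0.113,0,0,0],[0.015,0,-0.001,0.113,0,0,0],[0.015,0,-0.001,0.113,0,0,0]], grip_force=50)

```text
clock: 3.15
ee_pos: [0.5715, -0.0097, 0.1438]
tool_rot: [-3.141, -0.0, -0.002]
contact_force: [-0.8, 1.0, 5.0]
grip_width: 0.242
grip_force: 48.9
```

Emit:
arm_command(commands=[[0.015,0,0,-0.005,0,0,0],[0.015,0,0,-0.015,0,0,0],[0.015,0,0,-0.03,0,0,0],[0.015,0,0,-0.05,0,0,0],[0.015,0,0,-0.07,0,0,0],[0.015,0,0,-0.09,0,0,0],[0.015,0,0,-0.11,0,0,0],[0.015,0,0,-0.125,0,0,0],[0.015,0,0,-0.13,0,0,0],[0.015,0,0,-0.13,0,0,0],[0.015,0,0,-0.13,0,0,0]])

```text
clock: 4.53
ee_pos: [0.5706, -0.01, 0.2725]
tool_rot: [3.141, 0.0, -0.002]
contact_force: [0.4, 0.3, -1.2]
grip_width: 0.246
grip_force: 48.9
```

Run:
```python
from h import *
np.set_printoptions(precision=4,suppress=True)
s=state();print(s["ee_pos"],s["tool_rot"],s["contact_force"],s["ft_torque"],s["grip_width"])
w=get_calibration("wrist");im=camera("wrist")[...,::-1];cv2.imwrite("pics/w2.png",im)
p=s["ee_pos"]
for X in((p[0],p[1],p[2]-.006+.019),(p[0],p[1],p[2]-.133)):print(proj(w,X))
im2=camera("side")[...,::-1];c=get_calibration("side");print(proj(c,(p[0],p[1],p[2]-.0065-.1275)),proj(c,(p[0],p[1],p[2]-.006-.025)))
cv2.imwrite("pics/w2c.png",np.hstack([cv2.resize(im[110:300,160:350],(400,400),interpolation=2),cv2.resize(im2[60:210,200:350],(400,400),interpolation=2)]))
```

```text
[ 0.5706 -0.01    0.2725] [ 3.1414  0.0001 -0.0021] [ 0.3653  0.3378 -1.2166] [ 0.0671 -0.0365 -0.0115] 0.24583021089024495
[248.4707 301.6008]
[249.8488 194.5088]
[268.4636 138.8386] [269.6633  95.8096]
```

View pics/w2c.png

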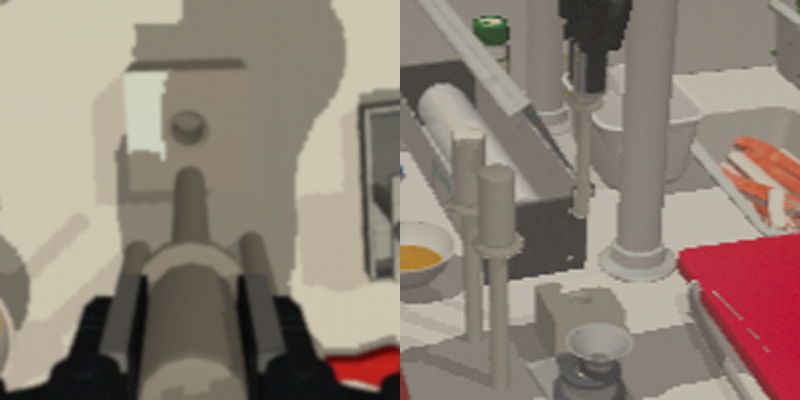

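The rod is held upright, with its tip at wrist (250,193) as predicted and the empty hole at (249,170). Now I'll carry it over the funnel.

Emit:
arm_command(commands=[[0.015,-0.005,0.02,0,0,0,0],[0.015,-0.014,0.06,0,0,0,0],[0.015,-0.023,0.1,0,0,0,0],[0.015,-0.031,0.14,0,0,0,0],[0.015,-0.035,0.157,0,0,0,0],[0.015,-0.035,0.157,0,0,0,0],[0.015,-0.035,0.157,0,0,0,0],[0.015,-0.035,0.157,0,0,0,0]])

```text
clock: 5.62
ee_pos: [0.5365, -0.1652, 0.2731]
tool_rot: [-3.141, -0.004, 0.0]
contact_force: [-0.3, 0.9, -1.6]
grip_width: 0.242
grip_force: 48.9
```

Run:
```python
from h import *
np.set_printoptions(precision=4,suppress=True)
w=np.load("w1.npy",allow_pickle=True).item()
s=state();print(s["ee_pos"],s["tool_rot"],s["contact_force"])
w=get_calibration("wrist");im=camera("wrist")[...,::-1];cv2.imwrite("pics/w3.png",im)
p=s["ee_pos"]
print(proj(w,(p[0],p[1],p[2]-.138)), proj(w,(.5355,-.167,.116)),proj(w,(.5355,-.167,.1)))
im2=camera("scene")[...,::-1]
c=get_calibration("scene");print(proj(c,(p[0],p[1],p[2]-.138)),proj(c,(.5355,-.167,.116)))
cv2.imwrite("pics/w3c.png",np.hstack([cv2.resize(im[130:270,180:320],(400,400),interpolation=2),cv2.resize(im2[110:230,200:320],(400,400),interpolation=2)]))
```

```text
[ 0.5365 -0.1652  0.2731] [-3.141  -0.0044  0.0002] [-0.2703  0.8564 -1.6257]
[249.9878 193.0443] [252.0031 188.2371] [251.9678 183.813 ]
[257.7904 170.0628] [258.2484 178.7561]
```

View pics/w3c.png

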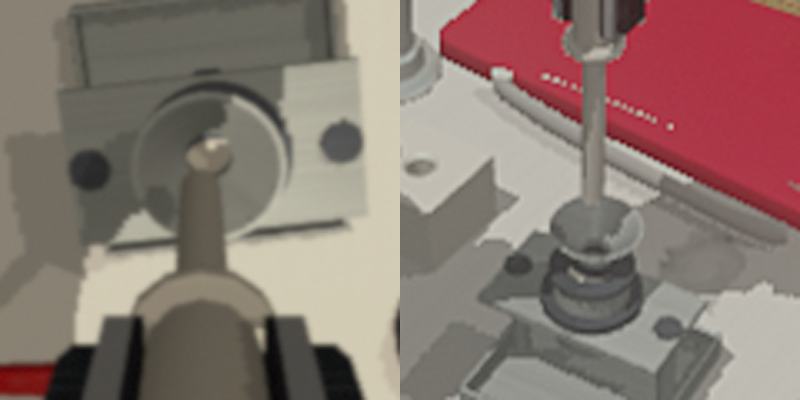

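Run:
```python
from h import *
im=cv2.imread("pics/w3.png")
a=cv2.resize(im[155:235,215:295],(560,560),interpolation=cv2.INTER_NEAREST)
a=cv2.convertScaleAbs(a,alpha=1.3)
cv2.imwrite("pics/w3d.png",a)
```

```text
(no output)
```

View pics/w3d.png

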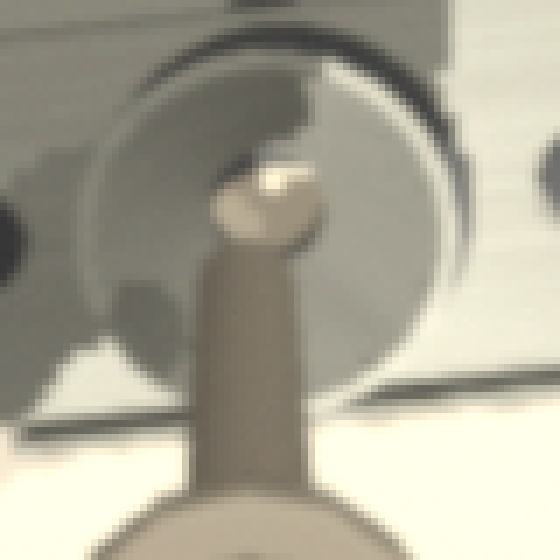

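The zoom shows the rod tip at (250.5,193), as predicted. The funnel neck is centred at about (253.1,185), so the funnel axis is at about (0.535,−0.168).

Emit:
arm_command(commands=[[0.015,-0.0015,0.003,0,0,0,0],[0.015,-0.0015,0.003,0.008,0,0,0],[0.015,-0.0015,0.003,0.016,0,0,0],[0.015,-0.0015,0.003,0.021,0,0,0],[0.015,-0.0015,0.003,0.024,0,0,0],[0.015,-0.0015,0.003,0.027,0,0,0],[0.015,-0.0015,0.003,0.029,0,0,0],[0.015,-0.0015,0.003,0.031,0,0,0],[0.015,-0.0015,0.003,0.032,0,0,0],[0.015,-0.0015,0.003,0.032,0,0,0]])

```text
clock: 6.98
ee_pos: [0.5345, -0.17, 0.2413]
tool_rot: [-3.142, 0.0, 0.0]
contact_force: [-0.4, -0.7, -0.6]
grip_width: 0.246
grip_force: 48.9
```

Emit:
arm_command(commands=[[0.015,0.0005,-0.0015,0,0,0,0],[0.015,0.0005,-0.0015,0.0015,0,0,0],[0.015,0.0005,-0.0015,0.003,0,0,0],[0.015,0.0005,-0.0015,0.0045,0,0,0],[0.015,0.0005,-0.0015,0.0055,0,0,0],[0.015,0.0005,-0.0015,0.0055,0,0,0]])

```text
clock: 7.72
ee_pos: [0.535, -0.1685, 0.2357]
tool_rot: [-3.142, 0.0, 0.0]
contact_force: [-0.4, 0.1, -0.7]
grip_width: 0.246
grip_force: 48.9
```

Emit:
arm_command(commands=[[0.015,0,0,0.0015,0,0,0],[0.015,0,0,0.003,0,0,0],[0.015,0,0,0.0045,0,0,0],[0.015,0,0,0.006,0,0,0],[0.015,0,0,0.0075,0,0,0],[0.015,0,0,0.009,0,0,0],[0.015,0,0,0.009,0,0,0]])

```text
clock: 8.6
ee_pos: [0.5349, -0.1685, 0.2266]
tool_rot: [-3.142, 0.0, 0.0]
contact_force: [0.5, 0.4, -0.3]
grip_width: 0.243
grip_force: 48.9
```

Emit:
arm_command(commands=[[0.015,0,0,0.0008,0,0,0],[0.015,0,0,0.0016,0,0,0],[0.015,0,0,0.0024,0,0,0],[0.015,0,0,0.0032,0,0,0],[0.015,0,0,0.004,0,0,0],[0.015,0,0,0.0048,0,0,0],[0.015,0,0,0.0056,0,0,0],[0.015,0,0,0.0064,0,0,0]])

```text
clock: 9.6
ee_pos: [0.5353, -0.1686, 0.2207]
tool_rot: [3.142, 0.0, 0.001]
contact_force: [0.3, -0.0, 2.1]
grip_width: 0.247
grip_force: 49.2
```

Emit:
arm_command(commands=[[0.015,0,0,0.0008,0,0,0],[0.015,0,0,0.0016,0,0,0],[0.015,0,0,0.0024,0,0,0],[0.015,0,0,0.0032,0,0,0],[0.015,0,0,0.004,0,0,0]])

```text
clock: 10.22
ee_pos: [0.5367, -0.1685, 0.2179]
tool_rot: [3.142, 0.0, 0.006]
contact_force: [0.2, 1.7, 11.6]
grip_width: 0.244
grip_force: 50.1
```

Emit:
arm_command(commands=[[0.015,0,0,0.0005,0,0,0],[0.015,0,0,0.001,0,0,0]])

```text
clock: 10.48
ee_pos: [0.5369, -0.1684, 0.2174]
tool_rot: [-3.142, -0.0, -0.007]
contact_force: [0.5, 2.0, 13.4]
grip_width: 0.243
grip_force: 50.4
```

Emit:
arm_command(commands=[[0.015,-0.0008,0,0,0,0,0],[0.015,-0.0015,0,0,0,0,0],[0.015,-0.0015,0,0.0005,0,0,0],[0.015,-0.0015,0,0.001,0,0,0]])

```text
clock: 10.98
ee_pos: [0.5362, -0.1685, 0.2169]
tool_rot: [3.141, 0.001, 0.01]
contact_force: [0.6, 2.0, 14.8]
grip_width: 0.246
grip_force: 50.6
```

Run:
```python
from h import *
np.set_printoptions(precision=4,suppress=True)
s=state();print(s["ee_pos"],s["tool_rot"],s["contact_force"],s["ft_torque"])
im=camera("wrist")[...,::-1];cv2.imwrite("pics/w4.png",im);w=get_calibration("wrist");p=s["ee_pos"]
print(proj(w,(p[0],p[1],p[2]-.006-.0275+.002)),proj(w,(.535,-.1683,.116)))
im2=camera("scene")[...,::-1]
cv2.imwrite("pics/w4c.png",np.hstack([cv2.resize(im[150:290,180:320],(400,400),interpolation=2),cv2.resize(im2[110:230,200:320],(400,400),interpolation=2)]))
```

```text
[ 0.5362 -0.1685  0.2169] [3.1414 0.0005 0.0103] [ 0.6208  2.0045 14.7952] [ 0.5928 -0.3297 -0.0615]
[249.2006 250.1557] [249.5086 209.5398]
```

View pics/w4c.png

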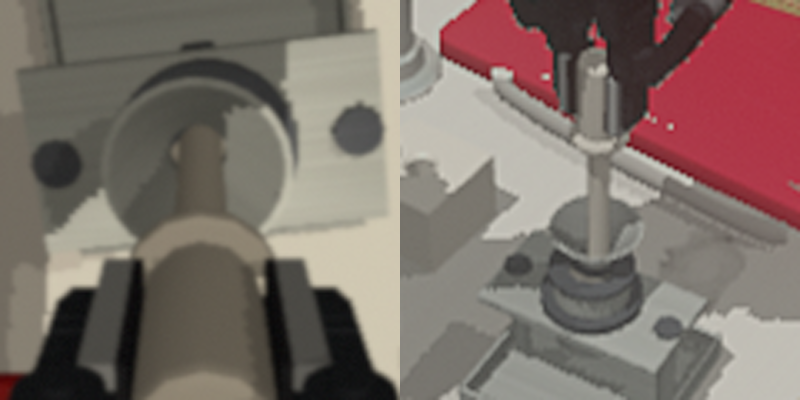

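The rod stands in the funnel neck and leans on the neck's −y side (right in the wrist crop, at about (203,140)). The collar is well clear. I'll ease it 1 mm towards +y and see how the force behaves.

Emit:
arm_command(commands=[[0.015,0,-0.0005,0,0,0,0],[0.015,0,-0.001,0,0,0,0],[0.015,0,-0.001,0,0,0,0]])

```text
clock: 11.45
ee_pos: [0.5361, -0.1681, 0.2169]
tool_rot: [3.141, 0.0, 0.01]
contact_force: [0.6, 0.5, 12.7]
grip_width: 0.244
grip_force: 50.3
```

Emit:
arm_command(commands=[[0.015,0,0,0.0006,0,0,0],[0.015,0,0,0.0012,0,0,0],[0.015,0,0,0.0018,0,0,0]])

```text
clock: 11.82
ee_pos: [0.536, -0.1679, 0.2149]
tool_rot: [3.141, 0.0, 0.009]
contact_force: [1.2, 0.4, 12.2]
grip_width: 0.244
grip_force: 50.3
```

Emit:
arm_command(commands=[[0.015,0,0,0.0006,0,0,0],[0.015,0,0,0.0012,0,0,0],[0.015,0,0,0.0018,0,0,0],[0.015,0,0,0.0024,0,0,0],[0.015,0,0,0.003,0,0,0]])

```text
clock: 12.45
ee_pos: [0.5349, -0.168, 0.2111]
tool_rot: [3.141, -0.0, 0.006]
contact_force: [0.8, -0.5, 9.4]
grip_width: 0.241
grip_force: 50.0
```

Emit:
arm_command(commands=[[0.015,0,0,0.0006,0,0,0],[0.015,0,0,0.0012,0,0,0],[0.015,0,0,0.0018,0,0,0],[0.015,0,0,0.0024,0,0,0],[0.015,0,0,0.003,0,0,0],[0.015,0,0,0.0036,0,0,0],[0.015,0,0,0.0042,0,0,0],[0.015,0,0,0.0048,0,0,0],[0.015,0,0,0.0054,0,0,0],[0.015,0,0,0.006,0,0,0]])

```text
clock: 13.7
ee_pos: [0.5347, -0.168, 0.2048]
tool_rot: [3.141, -0.0, 0.005]
contact_force: [0.2, 0.0, 8.8]
grip_width: 0.244
grip_force: 49.9
```

Emit:
arm_command(commands=[[0.015,0,0,0.0006,0,0,0],[0.015,0,0,0.0012,0,0,0],[0.015,0,0,0.0018,0,0,0],[0.015,0,0,0.0024,0,0,0],[0.015,0,0,0.003,0,0,0],[0.015,0,0,0.0036,0,0,0],[0.015,0,0,0.0042,0,0,0],[0.015,0,0,0.0048,0,0,0],[0.015,0,0,0.0054,0,0,0],[0.015,0,0,0.006,0,0,0],[0.015,0,0,0.0066,0,0,0],[0.015,0,0,0.0072,0,0,0],[0.015,0,0,0.0078,0,0,0]])

```text
clock: 15.32
ee_pos: [0.5344, -0.1681, 0.1967]
tool_rot: [3.141, -0.0, 0.004]
contact_force: [0.0, -0.7, 5.9]
grip_width: 0.245
grip_force: 49.5
```

Emit:
arm_command(commands=[[0.015,0,0,0.0006,0,0,0],[0.015,0,0,0.0012,0,0,0],[0.015,0,0,0.0018,0,0,0],[0.015,0,0,0.0024,0,0,0],[0.015,0,0,0.003,0,0,0],[0.015,0,0,0.0036,0,0,0],[0.015,0,0,0.0042,0,0,0],[0.015,0,0,0.0048,0,0,0],[0.015,0,0,0.0054,0,0,0],[0.015,0,0,0.006,0,0,0],[0.015,0,0,0.0066,0,0,0],[0.015,0,0,0.0072,0,0,0],[0.015,0,0,0.008,0,0,0]])

```text
clock: 16.95
ee_pos: [0.5336, -0.1674, 0.1878]
tool_rot: [-3.142, -0.0, -0.0]
contact_force: [4.2, -0.3, 0.9]
grip_width: 0.243
grip_force: 49.0
```

Emit:
arm_command(commands=[[0.015,0.0006,0,0.0005,0,0,0],[0.015,0.0012,0,0.001,0,0,0],[0.015,0.0012,0,0.002,0,0,0],[0.015,0.0012,0,0.0025,0,0,0],[0.015,0.0012,0,0.0025,0,0,0]])

```text
clock: 17.58
ee_pos: [0.5342, -0.1674, 0.1849]
tool_rot: [-3.141, 0.0, 0.002]
contact_force: [1.3, 0.0, -1.4]
grip_width: 0.242
grip_force: 48.9
```

Run:
```python
from h import *
im=camera("scene")[...,::-1];im2=camera("side")[...,::-1]
cv2.imwrite("pics/c5.png",np.hstack([cv2.resize(im[160:260,200:300],(400,400),interpolation=2),cv2.resize(im2[170:260,225:315],(400,400),interpolation=2)]))
```

```text
(no output)
```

View pics/c5.png

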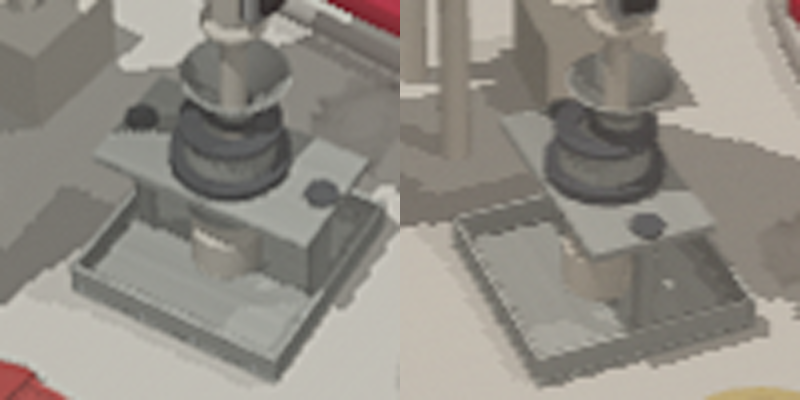

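The plug is below the bridge, at scene crop (225,245) and side crop (595,270). I'll triangulate its lower end to confirm it is on the tray, and locate the holder's hole for the return.

Run:
```python
from h import *
np.set_printoptions(precision=4,suppress=True)
a=get_calibration("scene");b=get_calibration("side")
print(tri(a,(256.5,227.5),b,(269.3,235.3)))
# predicted front-bottom pixel for plug resting on tray / hanging
for z in(.003,.02,.03):
    print(z,[max((proj(c,(.53+.017*np.cos(t),-.17+.017*np.sin(t),z)) for t in np.linspace(0,6.28,90)),key=lambda q:q[1]) for c in(a,b)])
```

```text
[ 0.5265 -0.1698 -0.0043]
0.003 [array([257.9974, 230.417 ]), array([271.1058, 238.0233])]
0.02 [array([258.0027, 224.536 ]), array([271.336 , 231.8063])]
0.03 [array([258.0058, 221.0035]), array([271.4737, 228.0877])]
```

The plug rests on the tray. Now I'll draw the rod straight up.

Emit:
arm_command(commands=[[0.015,0.0004,0,-0.002,0,0,0],[0.015,0.0004,0,-0.005,0,0,0],[0.015,0.0004,0,-0.009,0,0,0],[0.015,0.0004,0,-0.013,0,0,0],[0.015,0.0004,0,-0.017,0,0,0],[0.015,0.0004,0,-0.021,0,0,0],[0.015,0.0004,0,-0.025,0,0,0],[0.015,0.0004,0,-0.029,0,0,0]])

```text
clock: 18.68
ee_pos: [0.5351, -0.1675, 0.2146]
tool_rot: [-3.142, -0.0, 0.0]
contact_force: [-0.3, -0.8, -0.7]
grip_width: 0.242
grip_force: 48.9
```

Emit:
arm_command(commands=[[0.015,0,0,-0.004,0,0,0],[0.015,0,0,-0.009,0,0,0],[0.015,0,0,-0.014,0,0,0],[0.015,0,0,-0.019,0,0,0],[0.015,0,0,-0.024,0,0,0],[0.015,0,0,-0.03,0,0,0],[0.015,0,0,-0.038,0,0,0],[0.015,0,0,-0.046,0,0,0],[0.015,0,0,-0.055,0,0,0],[0.015,0,0,-0.06,0,0,0],[0.015,0,0,-0.06,0,0,0]])

```text
clock: 20.05
ee_pos: [0.5353, -0.1675, 0.2748]
tool_rot: [3.142, 0.0, 0.001]
contact_force: [-0.0, -0.3, -0.6]
grip_width: 0.246
grip_force: 48.9
```

Emit:
arm_command(commands=[[0.015,0.004,-0.02,0,0,0,0],[0.015,0.013,-0.06,0,0,0,0],[0.015,0.023,-0.1,0,0,0,0],[0.015,0.031,-0.14,0,0,0,0],[0.015,0.0355,-0.1575,0,0,0,0],[0.015,0.0355,-0.1575,0,0,0,0],[0.015,0.0355,-0.1575,0,0,0,0],[0.015,0.0355,-0.1575,0,0,0,0],[0.015,0.0355,-0.1575,0,0,0,0],[0.015,0.0355,-0.1575,0,0,0,0]])

```text
clock: 21.3
ee_pos: [0.5705, -0.0105, 0.2744]
tool_rot: [3.142, -0.001, 0.0]
contact_force: [0.3, -0.0, -0.2]
grip_width: 0.24
grip_force: 48.9
```

Run:
```python
from h import *
np.set_printoptions(precision=4,suppress=True)
s=state();p=s["ee_pos"];print(p,s["tool_rot"])
w=get_calibration("wrist");im=camera("wrist")[...,::-1];cv2.imwrite("pics/w6.png",im)
print("hole exp",proj(w,(.571,-.0098,.05)),"tip",proj(w,(p[0],p[1],p[2]-.138)))
old=cv2.imread("pics/w2.png");g=cv2.matchTemplate(im,old[158:184,236:264],cv2.TM_CCOEFF_NORMED)
print("hole shift",np.array(cv2.minMaxLoc(g)[3])-(236,158),cv2.minMaxLoc(g)[1])
G=cv2.cvtColor(im,6);O=cv2.cvtColor(old,6)
for r in(194,200,206,212):print(r,O[r,238:264],G[r,238:264])
```

```text
[ 0.5705 -0.0105  0.2744] [ 3.1416 -0.0012  0.0001]
hole exp [249.5696 171.0075] tip [249.9157 193.0934]
hole shift [0 0] 0.9880334734916687
194 [131 131 131 130 125 106  82  76  78  81  83  86  88  88  90  89  89  91
 102 119 127 131 132 131 131 132] [130 131 130 130 125 108  86  76  77  81  83  86  87  88  89  89  90  90
 102 118 128 130 131 131 130 131]
200 [119 117 117 113 100  82  75  75  80  82  83  86  88  89  89  90  90  88
  89  99 108 115 120 125 128 129] [117 116 116 113 101  85  75  75  78  82  84  86  88  88  89  90  89  88
  89  95 105 113 119 126 129 129]
206 [122 121 117 108  92  77  76  76  81  82  85  87  87  88  90  91  89  88
  89  97 114 126 128 129 128 128] [122 121 116 110  96  80  75  77  80  82  84  86  88  90  90  90  89  90
  87  93 110 125 129 129 129 128]
212 [129 130 127 115  95  78  75  79  81  83  85  87  88  88  90  90  90  89
  89  90 104 120 128 129 128 128] [129 128 126 118  96  78  75  78  80  82  85  87  88  89  90  89  90  90
  89  89 100 115 127 129 129 128]
```

The view and the rod's hold both match the moment after lift-out, so I'll lower it into the holder.

Emit:
arm_command(commands=[[0.015,0.0003,-0.0005,0.02,0,0,0],[0.015,0.0003,-0.0005,0.04,0,0,0],[0.015,0.0003,-0.0005,0.06,0,0,0],[0.015,0.0003,-0.0005,0.073,0,0,0],[0.015,0.0003,-0.0005,0.08,0,0,0],[0.015,0.0003,-0.0005,0.083,0,0,0],[0.015,0.0003,-0.0005,0.086,0,0,0],[0.015,0.0003,-0.0005,0.09,0,0,0],[0.015,0.0003,-0.0005,0.09,0,0,0]])

```text
clock: 22.48
ee_pos: [0.5708, -0.0095, 0.1842]
tool_rot: [3.142, -0.0, -0.0]
contact_force: [0.5, 0.3, -1.4]
grip_width: 0.242
grip_force: 48.9
```

Emit:
arm_command(commands=[[0.015,0,0,0.006,0,0,0],[0.015,0,0,0.013,0,0,0],[0.015,0,0,0.02,0,0,0],[0.015,0,0,0.027,0,0,0],[0.015,0,0,0.033,0,0,0],[0.015,0,0,0.037,0,0,0],[0.015,0,0,0.039,0,0,0],[0.015,0,0,0.04,0,0,0],[0.015,0,0,0.04,0,0,0]])

```text
clock: 23.6
ee_pos: [0.571, -0.0095, 0.1444]
tool_rot: [-3.142, 0.0, -0.0]
contact_force: [0.1, 0.1, -0.6]
grip_width: 0.247
grip_force: 48.9
```

Emit:
arm_command(commands=[[0.022,0,0,0.0004,0,0,0],[0.026,0,0,0.0004,0,0,0],[0.034,0,0,0.0004,0,0,0],[0.05,0,0,0.0004,0,0,0],[0.07,0,0,0.0004,0,0,0],[0.075,0,0,0.0004,0,0,0],[0.075,0,0,0,0,0,0],[0.075,0,0,-0.01,0,0,0],[0.075,0,0,-0.025,0,0,0],[0.075,0,0,-0.045,0,0,0],[0.075,0,0,-0.07,0,0,0],[0.075,0,0,-0.1,0,0,0],[0.075,0,0,-0.113,0,0,0],[0.075,0,0,-0.113,0,0,0],[0.075,0,0,-0.113,0,0,0],[0.075,0,0,-0.113,0,0,0]])

```text
clock: 25.6
ee_pos: [0.5703, -0.0095, 0.2562]
tool_rot: [3.141, 0.0, -0.003]
contact_force: [-0.1, -0.2, 0.2]
grip_width: 0.879
grip_force: 0.0
```

Run:
```python
from h import *
np.set_printoptions(precision=4,suppress=True)
print(state()["ee_pos"])
for n in("scene","side"):
    im=camera(n)[...,::-1].copy();o=cv2.imread(f"pics/{n}0.png")
    x0,y0,x1,y1=(192,110,216,160) if n=="scene" else (258,127,278,185)
    g=cv2.matchTemplate(im[y0-10:y1+10,x0-10:x1+10],np.ascontiguousarray(o[y0:y1,x0:x1]),cv2.TM_CCOEFF_NORMED);m=cv2.minMaxLoc(g)
    print(n,m[1],np.array(m[3])-10)
    for k,(a,b,c,d) in {"scene":{"bell":(255,268,310,322),"tape":(305,224,368,278)},"side":{"bell":(210,260,262,304),"tape":(280,256,338,302)}}[n].items():
        print(k,np.abs(im[b:d,a:c].astype(int)-o[b:d,a:c]).mean())
im=camera("wrist")[...,::-1];o=cv2.imread("pics/w1.png")
g=cv2.matchTemplate(im,o[180:230,228:266],cv2.TM_CCOEFF_NORMED);m=cv2.minMaxLoc(g);print("wrist",m[1],np.array(m[3])-(228,180))
```

```text
[ 0.5703 -0.0095  0.2562]
scene 0.9148648977279663 [0 0]
bell 0.8413019079685746
tape 0.9245541838134431
side 0.946092426776886 [0 0]
bell 0.9529428904428905
tape 0.999000499750125
wrist 0.9705780744552612 [4 0]
```

```bash
python3 -c "
from station import *
print(close_job())"
```

```text
the job is handed in; nothing more can be done
None
```

The job is handed in after about 26 s: the plug was pushed through onto the tray, the rod is back upright and all the way down in its holder, and the bell and tape are unmoved in the final images. The station gave no verdict.

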